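Refill the foam tool tray

TASK

Put the service kit back into its foam tray: the short screwdriver, the side cutters and the block battery each down flat in the pocket cut for it. Somebody has left the marker in the screwdriver's pocket, so that has to come out: lay it on the pad of notes. The long screwdriver and the plug adaptor do not belong to the kit; leave them where they lie.

Things in the scene. Friction and masses are not known exactly. Their poses are not given: they have to be found in the camera images.
- short_screwdriver_center (a point): The shorter screwdriver, 135 mm long, 45 g, on the desk. Point: middle of its length, on its axis, 7 mm up. y runs along it to the butt (x and z may have rolled). The round handle, 15 mm thick, reaches from y = -8 mm to +68 mm; the rest is a 5 mm blade. It rolls when nudged. Gripped at about y = +12 mm, the fingers come to stand in the finger channel of its module.
- long_screwdriver_center (a point): The longer screwdriver, 195 mm long with a handle 26 mm thick: not of this kit and too long for the pocket; leave it where it lies. Point: middle of its length, on its axis, 12 mm up; y along it to the butt.
- cutters_center (a point): Small side cutters lying flat on the desk, 122 mm long, 13 mm thick, 85 g. Point: middle of their length, 6 mm up (half-way). y runs along them towards the ends of the grips (at y = +61 mm, 48 mm wide over both); the jaws, 16 mm wide, point along -y. At the point itself they are 32 mm wide over both grips (along x), a good place to grip.
- block_battery_center (a point): A 9 volt block battery lying on its broad side, 50 mm long (along y), 27 mm wide (along x), 18 mm high, 46 g. Point: its centre, 8.5 mm up. The terminals are at the -y end; either way round is right.
- plug_adaptor_center (a point): A small video plug adaptor, a stepped barrel 48 x 18 x 18 mm, about as long as the battery: not of this kit; leave it where it lies. Point: its centre, 9 mm up; y along it.
- marker_center (a point): A marker pen, 135 mm long (along y), 12 mm wide where gripped (it looks 16), 15 mm high, 12 g, that does not roll. At the start it lies in the short screwdriver's pocket, its middle across the finger channel. Point: middle of its length, 7.5 mm up (half-way).
- driver_pocket (a point): Dark foam module 160 x 84 x 17 mm, yellow below, one of three fixed side by side in the grey tray in varying order; rim 5 mm above foam. This one: straight slot 145 x 22 mm, 12 mm deep, for the short screwdriver (either way round). A finger channel, 10 mm deep, 60 mm long (along x), runs right across its middle. Point: middle of the slot's floor; x along the slot, y across, z up.
- cutter_pocket (a point): Dark foam module 160 x 84 x 17 mm, yellow below, one of three fixed side by side in the grey tray in varying order; rim 5 mm above foam. This one: cutters' pocket 131 mm long, 12 deep; 58 mm wide at its -x end (grips), 34 at +x: fits only with jaws to +x. Finger channel, 10 deep, 60 mm long (along x), right across the middle. Point: middle of the floor; x along, z up.
- battery_pocket (a point): Dark foam module 160 x 84 x 17 mm, yellow below, one of three fixed side by side in the grey tray in varying order; rim 5 mm above foam. This one: block battery's pocket 59 x 35 mm (x, y), 12 deep; finger channel 10 deep, 36 mm long (along x), right across. Two fixed round cells lie crosswise at x = +-58 mm, 2 mm proud. Point: middle of the pocket floor; x along, z up.
- pad_top (a point): The pad of notes on the desk, 77 x 77 mm and 11 mm high, which does not slide. Point: middle of its top; z up. The marker is laid flat on it, in any direction, its middle over the pad.

How it is judged (in metres and radians):
At the end, for the whole second after the job is handed in: Short screwdriver, cutters and block battery rest in their own pockets: within 12 mm along, 9 mm across, 4 mm in height, in line within 0.2 rad (battery 0.25). The marker lies flat on the pad, its middle over the pad (36 mm either way). All released and at rest (x of marker_center in the frame of pad_top between -0.036 and 0.036 m and y of marker_center in the frame of pad_top between -0.036 and 0.036 m and z of marker_center in the frame of pad_top between 0.003 and 0.014 m and x of short_screwdriver_center in the frame of driver_pocket between -0.012 and 0.012 m and y of short_screwdriver_center in the frame of driver_pocket between -0.009 and 0.009 m and z of short_screwdriver_center in the frame of driver_pocket between 0.003 and 0.011 m and angle between the y axis of short_screwdriver_center and the x axis of driver_pocket, either way round below 0.2 rad and x of cutters_center in the frame of cutter_pocket between -0.012 and 0.012 m and y of cutters_center in the frame of cutter_pocket between -0.009 and 0.009 m and z of cutters_center in the frame of cutter_pocket between 0.002 and 0.01 m and angle between the y axis of cutters_center and the x axis of cutter_pocket, either way round below 0.2 rad and x of block_battery_center in the frame of battery_pocket between -0.012 and 0.012 m and y of block_battery_center in the frame of battery_pocket between -0.009 and 0.009 m and z of block_battery_center in the frame of battery_pocket between 0.0045 and 0.0125 m and angle between the y axis of block_battery_center and the x axis of battery_pocket, either way round below 0.25 rad and linear speed of each of marker, short_screwdriver, cutters, block_battery below 0.02 m/s and angular speed of each of marker, short_screwdriver, cutters, block_battery below 0.3 rad/s); the robot touches nothing.
It fails at once if the long screwdriver is disturbed (moved more than 15 mm) (distance of long_screwdriver_center from where it was at the start of the episode above 0.015 m).
It fails at once if the plug adaptor is disturbed (moved more than 15 mm) (distance of plug_adaptor_center from where it was at the start of the episode above 0.015 m).
It also fails if it takes over 120 s, if anything falls off the work surface, if the arm or the gripper's body presses on something with over 40 N, if the wrist force passes 120 N, or if a joint passes its speed limit or range.

ROBOT

A 6-joint arm with a two-finger parallel gripper is mounted at the origin on a cart in front of the work surface, level with it; the furniture and walls round the work are solid. World frame = base frame: x ahead of the robot, y to its left, z up, the work surface at z = 0. Lengths are in mm, angles in degrees, forces in N, time in s.
With the tool pointing down it reaches from about 350 to 850 mm from the base axis. Payload 8.1 kg.
Tool frame: the origin (TCP) lies midway between the tips of the shut fingers; the grasp point (between the pads) lies 19 mm behind it; z points along the fingers, y is the line along which they close (so a half turn about z gives the same grasp; the last joint's range is limited). The gripper opens to 85 mm and grips with 20 to 120 N. Pads are 22 mm wide; open, the fingers measure 114 mm over their backs; the gripper's body (76 mm by 85 mm) begins 54 mm behind the grasp point. The pads swing forward as they close: fully open they stand 13 mm farther back than shut.
Start: joints at [-80.695, 7.471, 85.268, -0, 87.261, -4.893], TCP at [147.183, -581.672, 231.292] pointing down, gripper open.
Joint ranges: [-169.43, 169.43], [-51.17, 129.36], [1.28, 143.12], [-76.62, 256.62], [0, 156.53], [-152.29, 152.29]. Speed limits (degrees/s): [136.94, 136.94, 159.86, 180, 180, 180].

INTERFACE

Orientations are given as [roll, pitch, yaw] about the fixed x, y, z axes, in that order (R = Rz(yaw) Ry(pitch) Rx(roll)).
In Python, from bench import r gives the robot as it stands. The module is installed in compiled form; this text tells all that it offers.
- The arm moves only by the tool jog_arm, never from a script. Its argument "rows" is a list of rows, each a list of 2 entries, a list of its own where there are three numbers: the shift along the tool's x, y, z in mm, then the turn, a rotation vector about the tool's x, y, z in rad. A call has 1 to 10 rows; each row is the pose to reach, as a shift and turn from the pose commanded when the call began, along the tool's axes at that moment; what a row does not reach only later rows make up. A row lasts 1/10 s, in which the tool goes at most 50 mm and 8.59 degrees, less where a joint would pass 70% of its speed; a pose out of reach is approached as far as the arm can. A call with a gripper value outside its range is refused whole. "grip" is the finger opening in mm, from 0 to 85.4, set as the call begins (left out, the last holds). The fingers move at their own pace and stop on an object; "force" is the grip in N (left out, the last holds). Time passes only in rows, so rows that repeat a pose let the fingers close. It gives the time, the measured TCP pose, the force, the opening and the grip force at its end, in the units of the state.
- r.sense(): the state, without advancing time (a new reading comes with each control period).
- r.snapshot(name): name is "side" or "top"; returns (picture, depth): 384x512x3 uint8, blue, green, red; 384x512 float32, mm along the optical axis (not along the pixel's ray), 0 where there is no reading.
- r.camera_params(name): a dict with "fx", "fy", "cx", "cy" (pixels), "dist_coeffs" ([k1, k2, p1, p2, k3] as OpenCV has them; the pictures are not rectified), "pose" (4x4, takes a point from camera to world coordinates). Camera axes: x right, y down, z forward; pixel columns grow to the right and rows downward; lengths in mm; the calibration is good to about 2 mm. A picture is of the moment at which its call begins. camera_params takes no time and is no camera call.
- r.hand_in(): hands the job in; it is judged then, once.
The state is a dict: "time": time; "joint_pos": joint angles; "qd": joint speeds; "joint_efforts": joint torques, N m; "tool_pos": TCP position; "tcp_rot": TCP orientation; "ft_force": force on the tool from outside, world axes, zero at the start; "wrist_torque": the same for the moment, N m; "finger_gap": finger opening in mm; "grip_force": force on a finger pad.
Only numpy, scipy, OpenCV 4.12 (cv2) and the standard library are available. Lean on these libraries where they do the work, as an engineer would, in place of code of your own. Each camera call takes 0.05 s, during which the arm holds its last target. There are 200 camera calls.

## Working session

There is one attempt and no reset: what is moved stays moved. The work goes in short steps, Python scripts to look and compute and a tool call to move; the robot and the scene stay as the last step left them, time stands still between calls to the robot, and variables do not carry over. Pictures are saved under pics/ and viewed, at most 18 in all, crops included, and the job is handed in when it is done.

Besides the shell and the picture viewer there is one more tool, called after ">>>" in YAML: its name, and indented under it one key for each argument. jog_arm: Moves the arm, as the interface text tells. Its arguments: {"type":"object","properties":{"rows":{"type":"array"},"grip":{"type":"number"},"force":{"type":"number"}},"required":["rows"]}

```bash
mkdir -p pics
cat > h.py <<'E'
import numpy as np, cv2
from bench import r
def snap(n,f):
    im,d=r.snapshot(n); cv2.imwrite('pics/%s.png'%f,im); np.save('pics/%s.npy'%f,d); return im,d
def world(n,uv,d=None,z=None):
    p=r.camera_params(n); K=np.array([[p['fx'],0,p['cx']],[0,p['fy'],p['cy']],[0,0,1.]])
    q=cv2.undistortPoints(np.array(uv,float).reshape(-1,1,2),K,np.array(p['dist_coeffs'])).reshape(-1,2)
    q=np.c_[q,np.ones(len(q))]; T=np.array(p['pose'])
    if z is None:
        s=np.array([np.median(d[int(v)-1:int(v)+2,int(u)-1:int(u)+2]) for u,v in uv])
    else: 
        ray=q@T[:3,:3].T; s=(np.broadcast_to(z,len(q))-T[2,3])/ray[:,2]
    return (q*s[:,None])@T[:3,:3].T+T[:3,3]
E
python3 - <<'E'
from h import *
for n in('top','side'):
    snap(n,n+'0'); print(r.camera_params(n))
print(r.sense())
E
```

```text
{'fx': 355.60280614613947, 'fy': 355.60280614613947, 'cx': 249.84547381082348, 'cy': 193.0633834303899, 'dist_coeffs': array([-0.09856231,  0.        ,  0.        ,  0.        ,  0.        ]), 'pose': array([[ 1.26686654e-02, -9.82983854e-01,  1.83254599e-01,
         3.67557643e+02],
       [-9.99468700e-01, -1.79525595e-02, -2.72033641e-02,
        -1.58214062e+01],
       [ 3.00303567e-02, -1.82812605e-01, -9.82689030e-01,
         9.03809126e+02],
       [ 0.00000000e+00,  0.00000000e+00,  0.00000000e+00,
         1.00000000e+00]])}
{'fx': 405.6281083439324, 'fy': 405.6281083439324, 'cx': 251.9563108769845, 'cy': 192.07665819432427, 'dist_coeffs': array([-0.136937,  0.      ,  0.      ,  0.      ,  0.      ]), 'pose': array([[-9.70199045e-01, -1.12301278e-01,  2.14714315e-01,
         3.36795307e+02],
       [-2.41836820e-01,  5.04085683e-01, -8.29103478e-01,
         7.57686669e+02],
       [-1.51250319e-02, -8.56321229e-01, -5.16222032e-01,
         5.31484180e+02],
       [ 0.00000000e+00,  0.00000000e+00,  0.00000000e+00,
         1.00000000e+00]])}
{'time': 0.1, 'joint_pos': array([-8.06953048e+01,  7.51300058e+00,  8.53247758e+01, -1.05759360e-03,
        8.72618308e+01, -4.89119007e+00]), 'qd': array([ 0.02706429, -0.12771606, -0.13985264,  0.02921139,  0.00874593,
        0.01824179]), 'joint_efforts': array([ 2.33072002e-03, -5.70948064e+01, -5.01945841e+01, -1.33955473e-04,
        8.12048733e-03,  9.58182568e-06]), 'tool_pos': array([ 147.09359354, -581.16158549,  230.30955828]), 'tcp_rot': array([-1.79900666e+02, -7.44042298e-03,  1.41959303e+01]), 'ft_force': array([-0.13730287, -0.05149146, -0.29833263]), 'wrist_torque': array([ 0.06560163, -0.02394966,  0.0043101 ]), 'grip_force': 0.0, 'finger_gap': 84.86603919913368}
```

View pics/top0.png

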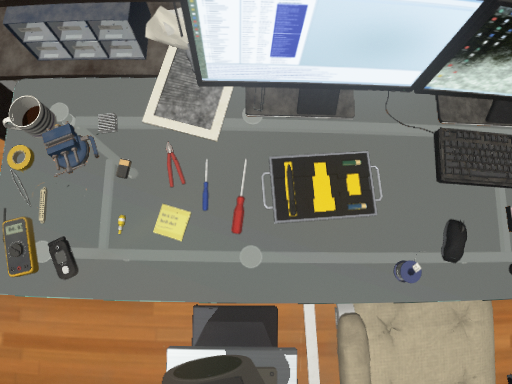

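View pics/side0.png

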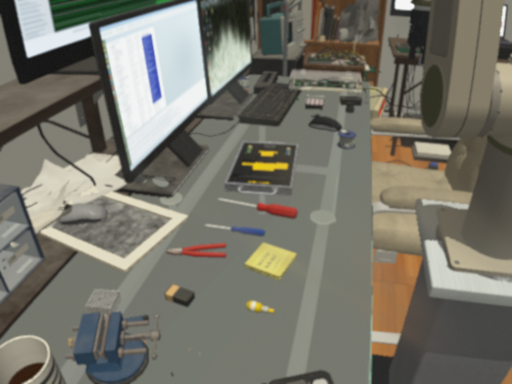

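The top view shows the battery at (123,169), red cutters (175,165), blue short screwdriver (206,185), red long screwdriver (240,197), pad (172,222), adaptor (121,224) and tray (323,187), with the driver module leftmost. I'll zoom in on these.

Run:
```python
from h import *
im=cv2.imread('pics/top0.png')
a=cv2.resize(im[135:245,100:250],None,fx=5,fy=5,interpolation=cv2.INTER_CUBIC)
b=cv2.resize(im[145:225,260:385],None,fx=6,fy=6,interpolation=cv2.INTER_CUBIC)
cv2.imwrite('pics/c1.png',a);cv2.imwrite('pics/c2.png',b)
d=np.load('pics/top0.npy')
uv=[(291,187),(123,169),(172,222),(206,185),(323,187),(353,184),(300,215),(176,180),(150,200)]
print(world('top',uv,d).round(1))
```

```text
[[ 5.495e+02 -1.447e+02  2.250e+01]
 [ 5.897e+02  2.870e+02  1.810e+01]
 [ 4.565e+02  1.542e+02  1.130e+01]
 [ 5.528e+02  7.190e+01  1.170e+01]
 [ 5.540e+02 -2.305e+02  8.400e+00]
 [ 5.635e+02 -3.105e+02  9.100e+00]
 [ 4.785e+02 -1.673e+02  2.000e+01]
 [ 5.671e+02  1.516e+02 -1.000e-01]
 [ 5.131e+02  2.159e+02  1.000e+00]]
```

View pics/c1.png

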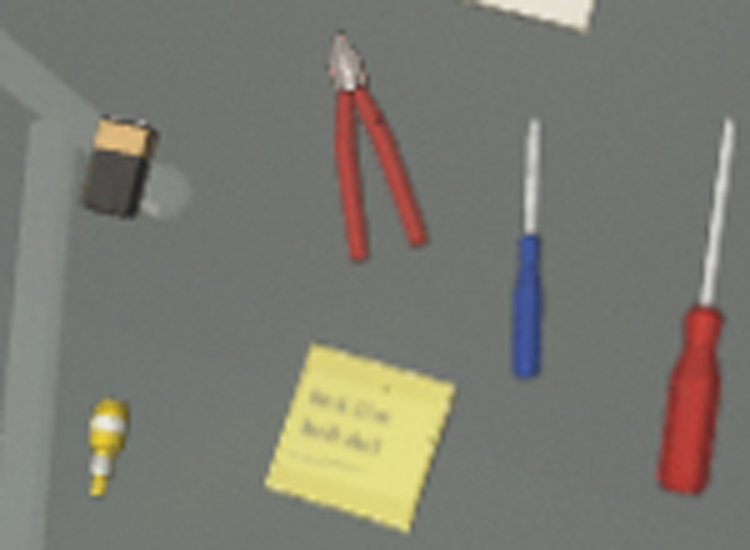

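View pics/c2.png

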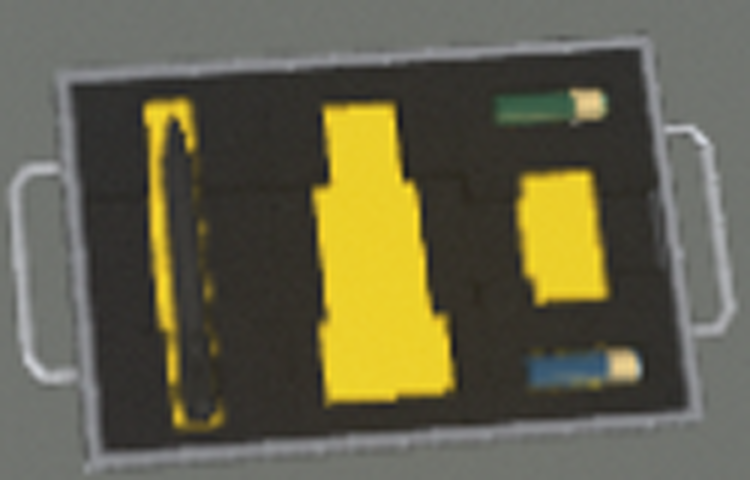

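Run:
```python
from h import *
c1=lambda P:[((x+.5)/5-.5+100,(y+.5)/5-.5+135) for x,y in P]
c2=lambda P:[((x+.5)/6-.5+260,(y+.5)/6-.5+145) for x,y in P]
def ax(n,a,b):
    d=b-a; print(n,'mid',((a+b)/2).round(1),'len',np.linalg.norm(d).round(1),'ang',np.degrees(np.arctan2(d[1],d[0])).round(1))
t=world('top',c2([(60,75),(652,40),(700,412),(92,465)]),z=25.); print('tray',t.round(1),t.mean(0))
ax('top edge',t[1],t[0]);ax('bot',t[2],t[3]);ax('left',t[3],t[0]);ax('right',t[2],t[1])
m=world('top',c2([(205,418),(175,117)]),z=16.); ax('marker(z16)',*m)
s=world('top',c1([(526,376),(534,119)]),z=7.); ax('driver',*s)
s=world('top',c1([(685,490),(730,118)]),z=12.); ax('long',*s)
c=world('top',c1([(358,260),(420,243),(340,33)]),z=6.); ax('cut',(c[0]+c[1])/2,c[2]); print(np.linalg.norm(c[0]-c[1]))
ax('batt',*world('top',c1([(120,213),(128,119)]),z=14.)) 
p=world('top',c1([(312,344),(455,384),(408,531),(265,487)]),z=11.); print('pad',p.round(1),p.mean(0))
ax('adaptor',*world('top',c1([(97,495),(110,398)]),z=9.))
f=c2([(145,102),(190,100),(220,425),(177,428)]); print('slot floor',world('top',f,z=8.5).round(1))
f=c2([(322,106),(394,103),(455,392),(327,403)]); print('cut floor',world('top',f,z=8.5).round(1)); print('cut top',world('top',f,z=20.5).round(1))
f=c2([(520,174),(592,170),(608,299),(536,303)]); print('bat floor',world('top',f,z=8.5).round(1)); print(world('top',f,z=20.5).round(1))
```

```text
tray [[ 626.5  -89.7   25. ]
 [ 649.1 -350.5   25. ]
 [ 485.  -363.1   25. ]
 [ 459.2 -103.4   25. ]] [ 554.93749146 -226.6898752    25.        ]
top edge mid [ 637.8 -220.1   25. ] len 261.8 ang 95.0
bot mid [ 472.1 -233.3   25. ] len 261.0 ang 95.7
left mid [542.8 -96.6  25. ] len 167.8 ang 4.7
right mid [ 567.  -356.8   25. ] len 164.6 ang 4.4
marker(z16) mid [ 546.  -146.2   16. ] len 131.2 ang 5.1
driver mid [557.1  73.6   7. ] len 135.3 ang 0.3
long mid [529.3 -18.5  12. ] len 194.2 ang -5.8
cut mid [611.7 162.3   6. ] len 121.8 ang 15.4
32.95623707796194
batt mid [594.2 285.   14. ] len 50.2 ang -0.1
pad [[503.3 182.1  11. ]
 [484.2 108.5  11. ]
 [409.9 129.   11. ]
 [430.4 201.9  11. ]] [456.96899243 155.38352859  11.        ]
adaptor mid [449.3 286.    9. ] len 49.4 ang -3.6
slot floor [[ 619.9 -128.3    8.5]
 [ 621.3 -148.1    8.5]
 [ 478.8 -159.6    8.5]
 [ 477.2 -141.2    8.5]]
cut floor [[ 620.  -206.3    8.5]
 [ 622.1 -238.4    8.5]
 [ 494.4 -261.5    8.5]
 [ 488.9 -205.7    8.5]]
cut top [[ 616.6 -203.8   20.5]
 [ 618.7 -235.4   20.5]
 [ 492.7 -258.2   20.5]
 [ 487.2 -203.2   20.5]]
bat floor [[ 591.3 -293.6    8.5]
 [ 593.8 -326.2    8.5]
 [ 536.2 -330.7    8.5]
 [ 533.9 -298.5    8.5]]
[[ 588.3 -289.9   20.5]
 [ 590.8 -322.    20.5]
 [ 534.  -326.5   20.5]
 [ 531.7 -294.7   20.5]]
```

```bash
cat >> h.py <<'E'
def cloud(n,d):
    v,u=np.mgrid[0:384,0:512]; uv=np.c_[u.ravel(),v.ravel()].astype(float)
    p=r.camera_params(n); K=np.array([[p['fx'],0,p['cx']],[0,p['fy'],p['cy']],[0,0,1.]]); T=np.array(p['pose'])
    q=cv2.undistortPoints(uv.reshape(-1,1,2),K,np.array(p['dist_coeffs'])).reshape(-1,2)
    return ((np.c_[q,np.ones(len(q))]*d.reshape(-1,1))@T[:3,:3].T+T[:3,3])[d.ravel()>0]
def box(W,x0,x1,y0,y1,z0,z1):
    return W[(W[:,0]>x0)&(W[:,0]<x1)&(W[:,1]>y0)&(W[:,1]<y1)&(W[:,2]>z0)&(W[:,2]<z1)]
def rect(n,P):
    (c,s,a)=cv2.minAreaRect(P[:,:2].astype(np.float32)); q=P[:,:2]-P[:,:2].mean(0)
    w=np.linalg.svd(q,full_matrices=False)[2][0]
    print(n,len(P),np.round(c,1),np.round(s,1),round(a,1),'pca',round(np.degrees(np.arctan(w[1]/w[0])),1),'mean',P.mean(0).round(1),'ztop',np.percentile(P[:,2],90).round(1))
E
cat > look.py <<'E'
from h import *
W=cloud('top',np.load('pics/top0.npy'))
rect('batt',box(W,560,630,255,320,12,40))
rect('driver',box(W,480,640,50,95,3,40)); rect('handle',box(W,480,570,50,95,9,40))
rect('cut',box(W,530,690,115,210,4,40)); 
rect('marker',box(W,470,625,-160,-134,21.3,40))
rect('foam',box(W,470,640,-128,-110,10,40))
v=box(W,500,700,325,420,40,300); print('vise', v.min(0).round(), v.max(0).round())
v=box(W,520,670,240,340,20,300); print('near batt', v.min(0).round() if len(v) else 0, v.max(0).round() if len(v) else 0)
E
python3 look.py
```

```text
batt 202 [594.7 288.8] [29.5 49.6] 80.1 pca -10.2 mean [593.5 288.5  17.3] ztop 19.5
driver 220 [562.1  73. ] [ 42.6 147.9] 87.3 pca -1.6 mean [540.9  73.7  11.2] ztop 15.0
handle 149 [528.2  74.8] [80.4 13.2] 1.2 pca 0.5 mean [522.   74.   12.9] ztop 15.6
cut 352 [615.9 157. ] [137.3  74.4] 4.9 pca 16.6 mean [605.1 159.7  10.9] ztop 13.5
marker 219 [ 547.1 -147. ] [ 25.5 153.4] 89.9 pca 1.7 mean [ 539.8 -145.4   23.1] ztop 25.0
foam 365 [ 550.3 -118.9] [ 17.8 160.4] 90.0 pca 0.1 mean [ 549.7 -119.    18.1] ztop 22.2
vise [570. 374.  43.] [693. 420.  75.]
near batt [570. 272.  20.] [613. 300.  22.]
```

```bash
cat > d.py <<'E'
import sys,numpy as np
from scipy.spatial.transform import Rotation as R
# d.py x y z yaw  tx ty tz tyaw  (commanded from -> to)
a=list(map(float,sys.argv[1:])); A=R.from_euler('xyz',[180,0,a[3]],degrees=True);B=R.from_euler('xyz',[180,0,a[7]],degrees=True)
print(A.inv().apply(np.array(a[4:7])-a[:3]).round(1),(A.inv()*B).as_rotvec().round(4))
E
python3 d.py 147.183 -581.672 231.292 14.196 546.5 -146 100 5
```

```text
[ 494.  -324.4  131.3] [-0.     -0.      0.1605]
```

>>> jog_arm:
  rows:
    - [[494,-324.5,0],[0,0,0.16]]
    - [[494,-324.5,0],[0,0,0.16]]
    - [[494,-324.5,0],[0,0,0.16]]
    - [[494,-324.5,0],[0,0,0.16]]
    - [[494,-324.5,0],[0,0,0.16]]
    - [[494,-324.5,0],[0,0,0.16]]
    - [[494,-324.5,0],[0,0,0.16]]
    - [[494,-324.5,0],[0,0,0.16]]
    - [[494,-324.5,0],[0,0,0.16]]
    - [[494,-324.5,0],[0,0,0.16]]
  grip: 42
  force: 30

```text
time: 1.1
tool_pos: [485.9, -211.1, 231.0]
tcp_rot: [-180.0, 0.0, 5.0]
ft_force: [0.6, -0.5, 0.6]
finger_gap: 42.3
grip_force: 0.0
```

>>> jog_arm:
  rows:
    - [[66,-59.6,171],[0,0,0]]
    - [[66,-59.6,171],[0,0,0]]
    - [[66,-59.6,171],[0,0,0]]
    - [[66,-59.6,171],[0,0,0]]
    - [[66,-59.6,171],[0,0,0]]
    - [[66,-59.6,171],[0,0,0]]

```text
time: 1.7
tool_pos: [544.5, -147.4, 59.2]
tcp_rot: [-179.9, 0.2, 5.1]
ft_force: [-0.1, 0.0, 1.0]
finger_gap: 42.0
grip_force: 0.0
```

Run:
```python
from h import *
im,d=snap('side','side1'); im2,_=snap('top','top1')
a=cv2.resize(im[100:210,190:330],None,fx=5,fy=5,interpolation=cv2.INTER_CUBIC)
cv2.imwrite('pics/c3.png',a); s=r.sense(); print(s['tool_pos'],s['tcp_rot'],s['joint_pos'])
```

```text
[ 546.56413793 -148.96703218   62.38435459] [ 1.79912876e+02 -1.43586036e-01  5.01141464e+00] [-2.04201850e+01  1.05391944e+01  1.00224852e+02 -1.82232640e-02
  6.90688684e+01  6.45749949e+01]
```

View pics/c3.png

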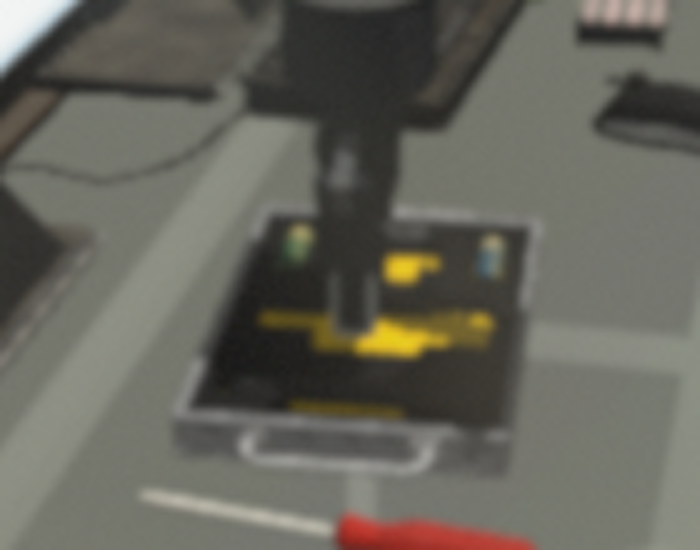

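The side view shows the gripper over the driver slot around (355,320) in the crop, with the finger pads straddling it. Descending.

>>> jog_arm:
  rows:
    - [[0,0,15],[0,0,0]]
    - [[0,0,30],[0,0,0]]
    - [[0,0,38],[0,0,0]]
    - [[0,0,43],[0,0,0]]
    - [[0,0,47],[0,0,0]]
    - [[0,0,47],[0,0,0]]

```text
time: 2.4
tool_pos: [545.1, -147.8, 12.6]
tcp_rot: [-180.0, 0.1, 5.0]
ft_force: [0.2, -0.4, 0.7]
finger_gap: 41.9
grip_force: 0.0
```

>>> jog_arm:
  rows:
    - [[0,0,0],[0,0,0]]
    - [[0,0,0],[0,0,0]]
    - [[0,0,0],[0,0,0]]
    - [[0,0,0],[0,0,0]]
    - [[0,0,0],[0,0,0]]
    - [[0,0,0],[0,0,0]]
    - [[0,0,0],[0,0,0]]
    - [[0,0,0],[0,0,0]]
  grip: 0
  force: 30

```text
time: 3.2
tool_pos: [545.8, -145.9, 13.9]
tcp_rot: [-179.8, -0.0, 5.1]
ft_force: [-2.4, 10.6, 5.4]
finger_gap: 11.9
grip_force: 31.4
```

>>> jog_arm:
  rows:
    - [[0,0,-10],[0,0,0]]
    - [[0,0,-25],[0,0,0]]
    - [[0,0,-50],[0,0,0]]
    - [[0,0,-90],[0,0,0]]
    - [[0,0,-110],[0,0,0]]
    - [[0,0,-110],[0,0,0]]
    - [[0,0,-110],[0,0,0]]

```text
time: 3.9
tool_pos: [546.2, -148.3, 124.5]
tcp_rot: [179.9, -0.1, 5.0]
ft_force: [-0.3, -0.7, -0.7]
finger_gap: 11.3
grip_force: 30.7
```

```bash
python3 d.py 546 -146.5 122.5 5 457 155 122 5
```

```text
[ -62.4 -308.1    0.5] [0. 0. 0.]
```

>>> jog_arm:
  rows:
    - [[-62,-308,0],[0,0,0]]
    - [[-62,-308,0],[0,0,0]]
    - [[-62,-308,0],[0,0,0]]
    - [[-62,-308,0],[0,0,0]]
    - [[-62,-308,0],[0,0,0]]
    - [[-62,-308,0],[0,0,0]]
    - [[-62,-308,0],[0,0,0]]
    - [[-62,-308,60],[0,0,0]]
    - [[-62,-308,80],[0,0,0]]
    - [[-62,-308,80],[0,0,0]]

```text
time: 4.9
tool_pos: [451.7, 152.1, 37.6]
tcp_rot: [179.9, 0.6, 5.1]
ft_force: [-1.5, -1.0, 0.1]
finger_gap: 11.9
grip_force: 30.8
```

Run:
```python
from h import *
im,d=snap('side','side2'); snap('top','top2')
a=cv2.resize(im[190:320,190:330],None,fx=5,fy=4.5,interpolation=cv2.INTER_CUBIC)
cv2.imwrite('pics/c4.png',a); s=r.sense(); print(s['tool_pos'],s['finger_gap'])
```

```text
[455.91840425 152.81705365  42.70952062] 11.550631673277563
```

View pics/c4.png

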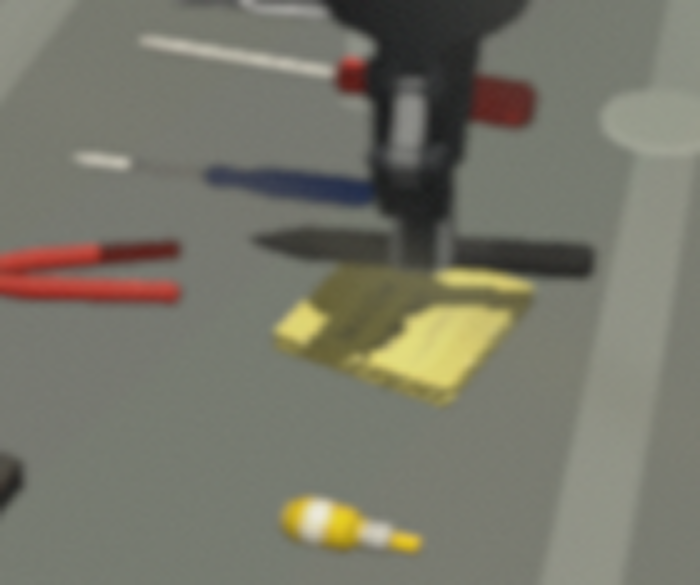

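The marker is held level near its middle, at about (420,250) in the crop, over the pad. Lowering and releasing.

>>> jog_arm:
  rows:
    - [[0,0,10],[0,0,0]]
    - [[0,0,18],[0,0,0]]
    - [[0,0,23],[0,0,0]]
    - [[0,0,26],[0,0,0]]
    - [[0,0,26],[0,0,0]]
    - [[0,0,26],[0,0,0]]

```text
time: 5.6
tool_pos: [456.9, 153.5, 17.5]
tcp_rot: [-180.0, -0.0, 5.0]
ft_force: [-0.9, -0.2, -0.0]
finger_gap: 11.8
grip_force: 30.8
```

>>> jog_arm:
  rows:
    - [[0,0,0],[0,0,0]]
    - [[0,0,0],[0,0,0]]
    - [[0,0,0],[0,0,0]]
    - [[0,0,0],[0,0,0]]
    - [[0,0,0],[0,0,0]]
    - [[0,0,-15],[0,0,0]]
    - [[0,0,-50],[0,0,0]]
    - [[0,0,-90],[0,0,0]]
    - [[0,0,-90],[0,0,0]]
    - [[0,0,-90],[0,0,0]]
  grip: 45

```text
time: 6.6
tool_pos: [457.9, 153.7, 108.6]
tcp_rot: [-180.0, -0.2, 5.0]
ft_force: [-0.1, -0.4, -1.2]
finger_gap: 45.3
grip_force: 0.0
```

```bash
python3 d.py 456.3 154.5 106 5 533.5 74 60 0.5;python3 - <<'E'
from h import *
s=r.sense(); print(s['tool_pos'],s['tcp_rot'],s['finger_gap'])
E
```

```text
[69.9 86.9 46. ] [ 0.     -0.      0.0785]
[457.85183745 153.73570289 108.5779683 ] [-1.79974490e+02 -1.76388862e-01  5.02897908e+00] 45.26147525037532
```

```bash
python3 d.py 457.5 153.8 107.5 5 545 73.8 60 0.5
```

```text
[80.2 87.3 47.5] [ 0.     -0.      0.0785]
```

>>> jog_arm:
  rows:
    - [[80,87.5,0],[0,0,0.08]]
    - [[80,87.5,0],[0,0,0.08]]
    - [[80,87.5,0],[0,0,0.08]]
    - [[80,87.5,47],[0,0,0.08]]
    - [[80,87.5,47],[0,0,0.08]]
    - [[80,87.5,47],[0,0,0.08]]
    - [[80,87.5,47],[0,0,0.08]]

```text
time: 7.3
tool_pos: [544.2, 73.7, 61.1]
tcp_rot: [-180.0, -0.0, 0.5]
ft_force: [0.1, 0.6, 0.8]
finger_gap: 44.7
grip_force: 0.0
```

Run:
```python
from h import *
s=r.sense(); print(s['tool_pos'],s['tcp_rot'],s['finger_gap'])
im,d=snap('side','side3'); im2,d2=snap('top','top3')
a=cv2.resize(im[190:320,150:310],None,fx=5,fy=4.5,interpolation=cv2.INTER_CUBIC)
cv2.imwrite('pics/c5.png',a)
W=cloud('top',d2); rect('handle rear',box(W,480,520,50,95,9,40)); rect('marker',box(W,380,540,100,210,17,40))
```

```text
[544.2002755   73.71903091  61.06497452] [-1.79995760e+02 -1.55755821e-02  4.79078023e-01] 44.74546153193631
handle rear 50 [503.4  76.5] [31.3  8.3] 1.6 pca 4.0 mean [503.8  76.2  13.7] ztop 15.9
marker 239 [469.5 151.6] [103.7  15.2] 4.5 pca 4.2 mean [463.9 150.6  25.1] ztop 27.9
```

View pics/c5.png

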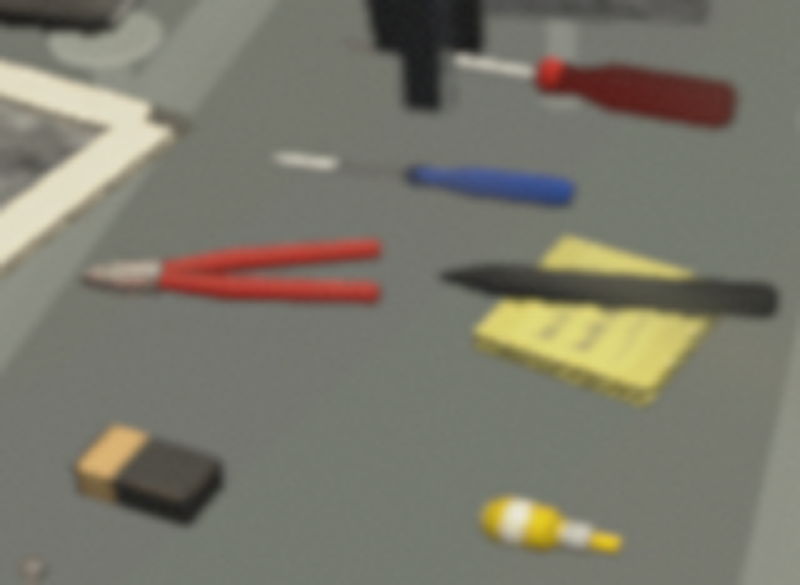

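The marker lies flat on the pad at (610,290), centred. The screwdriver is undisturbed at (500,182), with the gripper above it. Descending to grasp.

>>> jog_arm:
  rows:
    - [[0,0,25],[0,0,0]]
    - [[0,0,40],[0,0,0]]
    - [[0,0,50],[0,0,0]]
    - [[0,0,54],[0,0,0]]
    - [[0,0,57.5],[0,0,0]]
    - [[0,0,57.5],[0,0,0]]
    - [[0,0,57.5],[0,0,0]]

```text
time: 8.1
tool_pos: [544.6, 73.4, 3.4]
tcp_rot: [-180.0, -0.1, 0.4]
ft_force: [0.5, -0.9, 0.7]
finger_gap: 45.1
grip_force: 0.0
```

>>> jog_arm:
  rows:
    - [[0,0,0],[0,0,0]]
    - [[0,0,0],[0,0,0]]
    - [[0,0,0],[0,0,0]]
    - [[0,0,0],[0,0,0]]
    - [[0,0,0],[0,0,0]]
    - [[0,0,0],[0,0,0]]
    - [[0,0,0],[0,0,0]]
    - [[0,0,0],[0,0,0]]
  grip: 0
  force: 40

```text
time: 8.9
tool_pos: [544.5, 73.4, 3.3]
tcp_rot: [-180.0, -0.0, 0.4]
ft_force: [-0.9, 0.2, 4.9]
finger_gap: 13.3
grip_force: 39.2
```

>>> jog_arm:
  rows:
    - [[0,0,-10],[0,0,0]]
    - [[0,0,-30],[0,0,0]]
    - [[0,0,-60],[0,0,0]]
    - [[0,0,-90],[0,0,0]]
    - [[0,0,-90],[0,0,0]]
    - [[0,0,-90],[0,0,0]]
    - [[0,0,-90],[0,0,0]]

```text
time: 9.6
tool_pos: [543.2, 73.3, 91.8]
tcp_rot: [180.0, 0.1, 0.4]
ft_force: [-0.6, -0.1, -0.9]
finger_gap: 13.3
grip_force: 39.1
```

Run:
```python
from h import *
s=r.sense(); print(s['tool_pos'],s['tcp_rot'],s['finger_gap'])
im,d=snap('side','side4'); im2,d2=snap('top','top4')
a=cv2.resize(im[150:260,180:310],None,fx=5,fy=5,interpolation=cv2.INTER_CUBIC)
cv2.imwrite('pics/c6.png',a)
```

```text
[543.2419018   73.28067286  91.80559088] [1.79996735e+02 9.90340147e-02 4.44301667e-01] 13.28215786872592
```

View pics/c6.png

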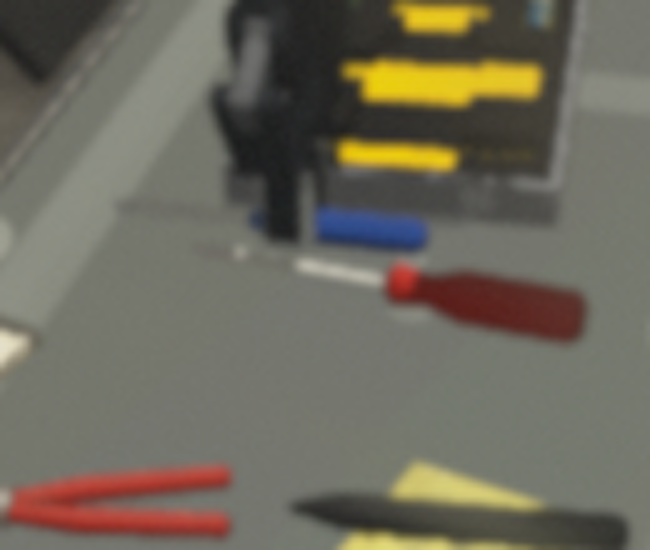

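The screwdriver is held level, blue handle at (340,230) in the crop. Carrying it to the slot.

```bash
python3 d.py 543.8 73.4 92.5 .45 535.5 -144 50 4.8
```

```text
[-10.  217.3  42.5] [-0.      0.     -0.0759]
```

>>> jog_arm:
  rows:
    - [[-10,217.3,0],[0,0,-0.076]]
    - [[-10,217.3,0],[0,0,-0.076]]
    - [[-10,217.3,0],[0,0,-0.076]]
    - [[-10,217.3,0],[0,0,-0.076]]
    - [[-10,217.3,0],[0,0,-0.076]]
    - [[-10,217.3,0],[0,0,-0.076]]
    - [[-10,217.3,42],[0,0,-0.076]]
    - [[-10,217.3,42],[0,0,-0.076]]
    - [[-10,217.3,42],[0,0,-0.076]]
    - [[-10,217.3,42],[0,0,-0.076]]

```text
time: 10.7
tool_pos: [536.5, -143.5, 51.9]
tcp_rot: [180.0, -0.1, 4.9]
ft_force: [0.1, 0.2, -0.8]
finger_gap: 13.2
grip_force: 39.2
```

Run:
```python
from h import *
s=r.sense(); print(s['tool_pos'],s['tcp_rot'],s['finger_gap'])
im,d=snap('top','top5')
a=cv2.resize(im[145:225,260:350],None,fx=7,fy=7,interpolation=cv2.INTER_CUBIC)
im,d=snap('side','side5')
b=cv2.resize(im[130:200,200:320],(630,368),interpolation=cv2.INTER_CUBIC)
cv2.imwrite('pics/c7.png',cv2.resize(np.vstack([a,b]),None,fx=.64,fy=.64))
```

```text
[ 536.52226243 -143.45269533   51.93108975] [ 1.79985326e+02 -5.13223637e-02  4.85818721e+00] 13.177920755943562
```

View pics/c7.png

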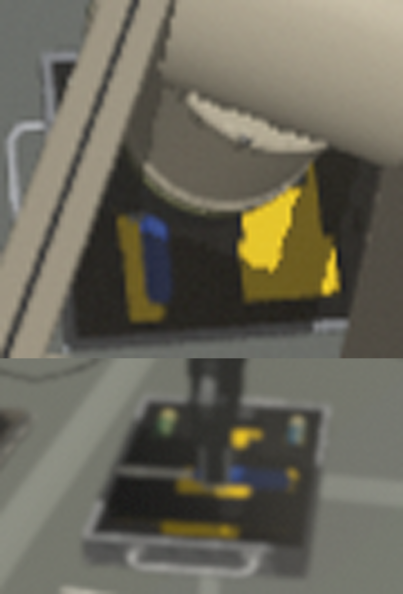

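The driver hangs over the slot at (155,265) in the crop, and its offset to the right matches parallax. Lowering.

>>> jog_arm:
  rows:
    - [[0,0,12],[0,0,0]]
    - [[0,0,20],[0,0,0]]
    - [[0,0,26],[0,0,0]]
    - [[0,0,31],[0,0,0]]
    - [[0,0,35],[0,0,0]]
    - [[0,0,38],[0,0,0]]
    - [[0,0,38],[0,0,0]]
    - [[0,0,38],[0,0,0]]

```text
time: 11.6
tool_pos: [535.9, -144.1, 12.9]
tcp_rot: [180.0, -0.0, 4.8]
ft_force: [0.3, 0.6, -0.5]
finger_gap: 13.2
grip_force: 39.2
```

>>> jog_arm:
  rows:
    - [[0,0,0],[0,0,0]]
    - [[0,0,0],[0,0,0]]
    - [[0,0,0],[0,0,0]]
    - [[0,0,0],[0,0,0]]
    - [[0,0,0],[0,0,0]]
    - [[0,0,0],[0,0,0]]
    - [[0,0,-15],[0,0,0]]
    - [[0,0,-50],[0,0,0]]
    - [[0,0,-90],[0,0,0]]
    - [[0,0,-90],[0,0,0]]
  grip: 35

```text
time: 12.6
tool_pos: [540.2, -145.6, 110.9]
tcp_rot: [179.7, -0.6, 4.8]
ft_force: [1.4, 0.2, 0.6]
finger_gap: 35.0
grip_force: 0.0
```

```bash
python3 d.py 536 -144 103 4.8 611.7 162 75 15.5
python3 - <<'E'
from h import *
s=r.sense(); print(s['tool_pos'],s['tcp_rot'],s['finger_gap'])
im,d=snap('top','top6'); b=im.astype(int); m=(b[...,0]-b[...,2]>35); m[:,300:]=0;m[:140]=0
v,u=np.nonzero(m); print(len(u),u.min(),u.max(),v.min(),v.max()) if len(u) else 0
# cutters mask
W=cloud('top',d)
c=im[130:195,155:195].astype(int); mm=(c[...,2]-c[...,1]>40); v,u=np.nonzero(mm); P=world('top',np.c_[u+155.,v+130.],z=10.); rect('cut grips',P)
for x in (560,570,580,590,600,610,620,630): 
    q=P[abs(P[:,0]-x)<3]; print(x,q[:,1].min().round(1),q[:,1].max().round(1)) if len(q) else 0
E
```

```text
[ 101.  -298.6   28. ] [ 0.      0.     -0.1868]
[ 540.24363383 -145.6346067   110.85872249] [179.72043242  -0.60347835   4.80206373] 35.00297086178811
107 44 293 140 195
cut grips 251 [595.8 157.6] [89.4 38.6] 15.4 pca 16.4 mean [595.4 157.8  10. ] ztop 10.0
560 128.8 167.6
570 131.8 168.2
580 134.9 171.3
590 138.0 171.9
600 143.8 175.1
610 146.8 175.7
620 150.0 176.2
630 158.4 176.7
```

>>> jog_arm:
  rows:
    - [[101,-298,0],[0,0,-0.185]]
    - [[101,-298,0],[0,0,-0.185]]
    - [[101,-298,0],[0,0,-0.185]]
    - [[101,-298,0],[0,0,-0.185]]
    - [[101,-298,0],[0,0,-0.185]]
    - [[101,-298,0],[0,0,-0.185]]
    - [[101,-298,0],[0,0,-0.185]]
    - [[101,-298,28],[0,0,-0.185]]
    - [[101,-298,28],[0,0,-0.185]]
    - [[101,-298,28],[0,0,-0.185]]
  grip: 62

```text
time: 13.65
tool_pos: [610.1, 160.6, 73.7]
tcp_rot: [-180.0, 0.2, 15.4]
ft_force: [0.4, 0.1, 1.5]
finger_gap: 61.9
grip_force: 0.0
```

Run:
```python
from h import *
s=r.sense(); print(s['tool_pos'],s['tcp_rot'],s['finger_gap'])
im,d=snap('top','top7')
a=cv2.resize(im[130:245,150:390],None,fx=3.3,fy=3.3,interpolation=cv2.INTER_CUBIC)
cv2.imwrite('pics/c8.png',a)
c=im[150:225,270:312].astype(int); m=c[...,0]-c[...,2]>20; v,u=np.nonzero(m); P=world('top',np.c_[u+270.,v+150.],z=19.); rect('blue handle',P)
```

```text
[610.11123061 160.55955845  73.66164163] [-179.99198243    0.20224726   15.37879781] 61.899197966101795
blue handle 125 [ 516.8 -148.7] [12.7 71.9] 89.6 pca 4.8 mean [ 513.4 -147.7   19. ] ztop 19.0
```

View pics/c8.png

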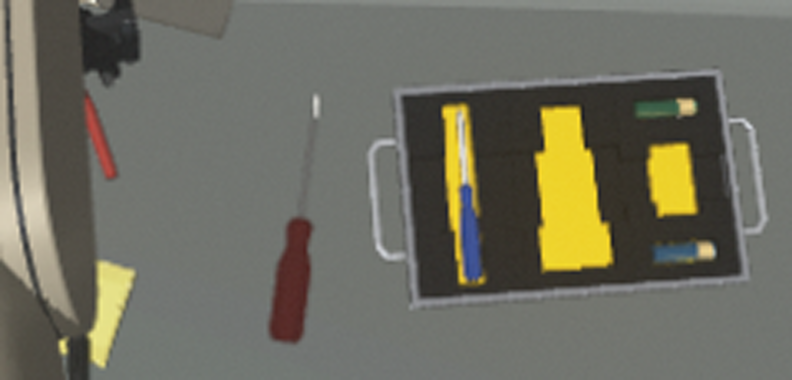

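The screwdriver lies in its slot from (460,110) to (475,280), and the arm is over the cutters. Descending.

>>> jog_arm:
  rows:
    - [[1,-0.5,30],[0,0,0]]
    - [[1,-0.5,50],[0,0,0]]
    - [[1,-0.5,62],[0,0,0]]
    - [[1,-0.5,68],[0,0,0]]
    - [[1,-0.5,72],[0,0,0]]
    - [[1,-0.5,72],[0,0,0]]
    - [[1,-0.5,72],[0,0,0]]

```text
time: 14.4
tool_pos: [613.1, 162.2, 3.9]
tcp_rot: [180.0, -0.1, 15.4]
ft_force: [-1.0, -0.8, -0.6]
finger_gap: 62.2
grip_force: 0.0
```

>>> jog_arm:
  rows:
    - [[0,0,0],[0,0,0]]
    - [[0,0,0],[0,0,0]]
    - [[0,0,0],[0,0,0]]
    - [[0,0,0],[0,0,0]]
    - [[0,0,0],[0,0,0]]
    - [[0,0,0],[0,0,0]]
    - [[0,0,0],[0,0,0]]
    - [[0,0,0],[0,0,0]]
  grip: 10
  force: 45

```text
time: 15.2
tool_pos: [612.8, 162.3, 4.0]
tcp_rot: [180.0, -0.1, 15.4]
ft_force: [-2.5, 0.3, 6.3]
finger_gap: 30.2
grip_force: 43.4
```

>>> jog_arm:
  rows:
    - [[0,0,-10],[0,0,0]]
    - [[0,0,-30],[0,0,0]]
    - [[0,0,-60],[0,0,0]]
    - [[0,0,-95],[0,0,0]]
    - [[0,0,-95],[0,0,0]]
    - [[0,0,-95],[0,0,0]]
    - [[0,0,-95],[0,0,0]]

```text
time: 15.9
tool_pos: [611.6, 162.0, 96.9]
tcp_rot: [-180.0, 0.1, 15.4]
ft_force: [-0.3, 0.4, -1.3]
finger_gap: 29.9
grip_force: 43.8
```

Run:
```python
from h import *
s=r.sense(); print(s['tool_pos'],s['tcp_rot'],s['finger_gap'])
im,d=snap('side','side8')
a=cv2.resize(im[160:290,120:270],None,fx=4,fy=4,interpolation=cv2.INTER_CUBIC)
cv2.imwrite('pics/c9.png',a)
```

```text
[611.59241533 161.99012294  96.92465555] [-1.79995447e+02  8.66284927e-02  1.54045310e+01] 29.947054476893616
```

View pics/c9.png

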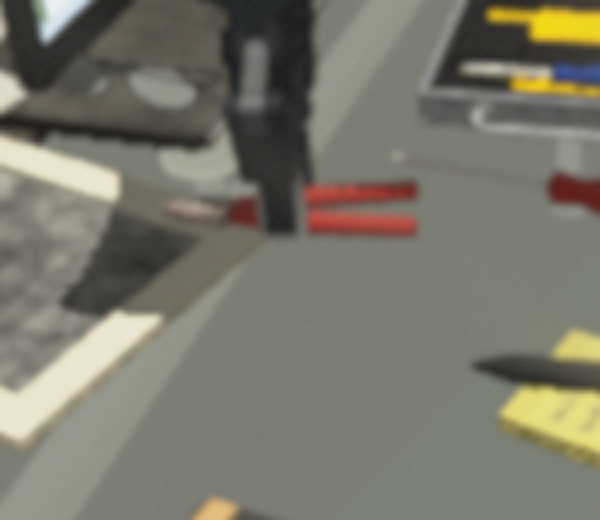

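The cutters are held level, jaws at (168,208) and grip ends at (416,190) and (416,226) in the crop. I'll check where along them the grip is.

```bash
python3 - <<'E'
from h import *
c=lambda P:[((x+.5)/4-.5+120,(y+.5)/4-.5+160) for x,y in P]
w=world('side',c([(166,208),(417,190),(417,226)]),z=99.); print(w.round(1))
g=(w[1]+w[2])/2; a=w[0]-g; L=np.linalg.norm(a); print(L,np.degrees(np.arctan2(a[1],a[0])),'mid',(g+w[0])/2)
mid=(g+w[0])/2; t=np.array([611.6,162.,99]); R=np.radians(15.4); e=np.array([np.cos(R),np.sin(R),0]); print('TCP ahead of mid along', (t-mid)@e)
E
python3 d.py 612 162 97.5 15.4 557 -226.5 60 4.8
```

```text
[[670.8 172.5  99. ]
 [556.4 130.2  99. ]
 [547.1 159.8  99. ]]
122.13255336607746 13.028487569192693 mid [611.27981719 158.76785546  99.        ]
TCP ahead of mid along 1.1670025318991095
[-156.2  359.9   37.5] [-0.    -0.     0.185]
```

>>> jog_arm:
  rows:
    - [[-156.5,360,0],[0,0,0.185]]
    - [[-156.5,360,0],[0,0,0.185]]
    - [[-156.5,360,0],[0,0,0.185]]
    - [[-156.5,360,0],[0,0,0.185]]
    - [[-156.5,360,0],[0,0,0.185]]
    - [[-156.5,360,0],[0,0,0.185]]
    - [[-156.5,360,0],[0,0,0.185]]
    - [[-156.5,360,0],[0,0,0.185]]
    - [[-156.5,360,0],[0,0,0.185]]
    - [[-156.5,360,0],[0,0,0.185]]

```text
time: 16.95
tool_pos: [555.8, -227.1, 96.2]
tcp_rot: [-179.9, 0.1, 4.7]
ft_force: [-0.1, 0.8, -0.1]
finger_gap: 30.1
grip_force: 43.8
```

>>> jog_arm:
  rows:
    - [[0,0,30],[0,0,0]]
    - [[0,0,45],[0,0,0]]
    - [[0,0,45],[0,0,0]]
    - [[0,0,45],[0,0,0]]

```text
time: 17.35
tool_pos: [556.7, -225.3, 52.2]
tcp_rot: [-179.9, 0.1, 4.9]
ft_force: [-0.1, -0.1, -0.2]
finger_gap: 30.1
grip_force: 43.9
```

Run:
```python
from h import *
s=r.sense(); print(s['tool_pos'],s['tcp_rot'],s['finger_gap'])
im,d=snap('side','side9')
a=cv2.resize(im[120:200,200:320],None,fx=6,fy=6,interpolation=cv2.INTER_CUBIC)
cv2.imwrite('pics/c10.png',a)
```

```text
[ 556.71897873 -225.26504021   52.24192807] [-1.79937785e+02  9.21737159e-02  4.87622975e+00] 30.075132508547767
```

View pics/c10.png

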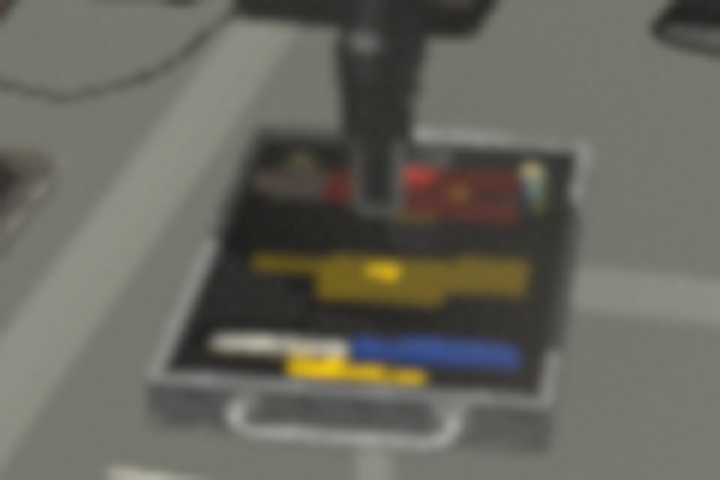

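The cutters span 255–522 in the crop against the pocket's 250–530, so they are centred. Lowering and releasing.

>>> jog_arm:
  rows:
    - [[0,0,12],[0,0,0]]
    - [[0,0,20],[0,0,0]]
    - [[0,0,26],[0,0,0]]
    - [[0,0,31],[0,0,0]]
    - [[0,0,35],[0,0,0]]
    - [[0,0,38],[0,0,0]]
    - [[0,0,38],[0,0,0]]
    - [[0,0,38],[0,0,0]]

```text
time: 18.2
tool_pos: [557.1, -226.6, 14.9]
tcp_rot: [180.0, -0.0, 4.8]
ft_force: [-0.7, 0.2, -0.1]
finger_gap: 30.0
grip_force: 43.8
```

```bash
python3 -c "
from h import *
s=r.sense(); print(s['tool_pos'],s['ft_force'])"
```

```text
[ 557.14065653 -226.58366146   14.92784945] [-0.73224777  0.22589022 -0.14338991]
```

>>> jog_arm:
  rows:
    - [[0,0,1.5],[0,0,0]]
    - [[0,0,1.5],[0,0,0]]

```text
time: 18.4
tool_pos: [557.1, -226.6, 13.4]
tcp_rot: [180.0, -0.0, 4.8]
ft_force: [0.5, -0.1, -0.8]
finger_gap: 30.1
grip_force: 43.8
```

>>> jog_arm:
  rows:
    - [[0,0,0],[0,0,0]]
    - [[0,0,0],[0,0,0]]
    - [[0,0,0],[0,0,0]]
    - [[0,0,0],[0,0,0]]
    - [[0,0,0],[0,0,0]]
    - [[0,0,-15],[0,0,0]]
    - [[0,0,-50],[0,0,0]]
    - [[0,0,-90],[0,0,0]]
    - [[0,0,-90],[0,0,0]]
    - [[0,0,-90],[0,0,0]]
  grip: 48

```text
time: 19.4
tool_pos: [558.6, -227.3, 106.3]
tcp_rot: [179.9, -0.2, 4.8]
ft_force: [-0.9, -0.2, -0.7]
finger_gap: 47.7
grip_force: 0.0
```

```bash
python3 d.py 557 -226.5 103.5 4.8 594.5 287.5 103.5 -10; python3 -c "
from h import *
s=r.sense(); print(s['tool_pos'],s['joint_pos'])"
```

```text
[  80.4 -509.1   -0. ] [ 0.     -0.      0.2583]
[ 558.55398245 -227.25013269  106.27219561] [-2.70098128e+01  1.28646529e+01  9.25929476e+01 -4.01850186e-05
  7.42766819e+01  5.81877671e+01]
```

>>> jog_arm:
  rows:
    - [[80,-509,0],[0,0,0.258]]
    - [[80,-509,0],[0,0,0.258]]
    - [[80,-509,0],[0,0,0.258]]
    - [[80,-509,0],[0,0,0.258]]
    - [[80,-509,0],[0,0,0.258]]
    - [[80,-509,0],[0,0,0.258]]
    - [[80,-509,0],[0,0,0.258]]
    - [[80,-509,0],[0,0,0.258]]
    - [[80,-509,0],[0,0,0.258]]
    - [[80,-509,0],[0,0,0.258]]
  grip: 55

```text
time: 20.4
tool_pos: [591.8, 272.0, 102.0]
tcp_rot: [179.9, 0.1, -10.0]
ft_force: [1.0, -0.7, 0.8]
finger_gap: 55.1
grip_force: 0.0
```

```bash
python3 -c "
from h import *
s=r.sense(); p=s['tool_pos'];print(p,s['tcp_rot'])
im,d=snap('top','top10'); cv2.imwrite('pics/c11.png',cv2.resize(im[130:245,150:390],None,fx=3.3,fy=3.3,interpolation=cv2.INTER_CUBIC))
c=im[150:225,310:350].astype(int); m=c[...,2]-c[...,1]>40; v,u=np.nonzero(m); rect('cut grips',world('top',np.c_[u+310.,v+150.],z=18.))"
```

```text
[591.76288498 271.95917529 102.01121113] [ 1.79929960e+02  1.10275569e-01 -9.97771613e+00]
cut grips 318 [ 539.  -229.3] [90.5 41.6] 5.2 pca 5.1 mean [ 538.6 -229.    18. ] ztop 18.0
```

View pics/c11.png

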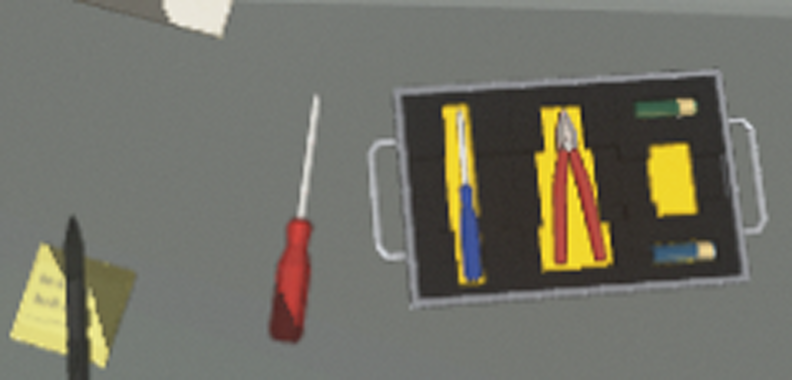

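The cutters sit in their pocket with the jaws up at (567,120). Now the battery.

>>> jog_arm:
  rows:
    - [[-0.5,-15,0],[0,0,0]]
    - [[-0.5,-15,40],[0,0,0]]
    - [[-0.5,-15,70],[0,0,0]]
    - [[-0.5,-15,85],[0,0,0]]
    - [[-0.5,-15,93],[0,0,0]]
    - [[-0.5,-15,98],[0,0,0]]
    - [[-0.5,-15,98],[0,0,0]]
    - [[-0.5,-15,98],[0,0,0]]

```text
time: 21.25
tool_pos: [596.2, 285.3, 7.0]
tcp_rot: [-179.9, -0.1, -10.0]
ft_force: [0.0, -0.6, 0.5]
finger_gap: 54.9
grip_force: 0.0
```

>>> jog_arm:
  rows:
    - [[0,0,0],[0,0,0]]
    - [[0,0,0],[0,0,0]]
    - [[0,0,0],[0,0,0]]
    - [[0,0,0],[0,0,0]]
    - [[0,0,0],[0,0,0]]
    - [[0,0,0],[0,0,0]]
    - [[0,0,0],[0,0,0]]
    - [[0,0,0],[0,0,0]]
  grip: 10
  force: 40

```text
time: 22.05
tool_pos: [596.1, 285.5, 6.8]
tcp_rot: [-179.9, -0.1, -10.0]
ft_force: [-0.1, -0.7, 5.9]
finger_gap: 25.2
grip_force: 40.7
```

>>> jog_arm:
  rows:
    - [[0,0,-10],[0,0,0]]
    - [[0,0,-30],[0,0,0]]
    - [[0,0,-60],[0,0,0]]
    - [[0,0,-100],[0,0,0]]
    - [[0,0,-100],[0,0,0]]
    - [[0,0,-100],[0,0,0]]
    - [[0,0,-100],[0,0,0]]

```text
time: 22.75
tool_pos: [594.2, 284.8, 104.3]
tcp_rot: [179.9, 0.1, -10.0]
ft_force: [0.5, -0.8, -0.7]
finger_gap: 25.7
grip_force: 40.0
```

Run:
```python
from h import *
s=r.sense(); print(s['tool_pos'],s['tcp_rot'],s['finger_gap'])
im,d=snap('side','side11')
cv2.imwrite('pics/c12.png',cv2.resize(im[170:330,110:270],None,fx=3.5,fy=3.5,interpolation=cv2.INTER_CUBIC))
```

```text
[594.24813077 284.77292409 104.30066204] [ 1.79945059e+02  8.74968956e-02 -9.98094460e+00] 25.694786794601303
```

View pics/c12.png

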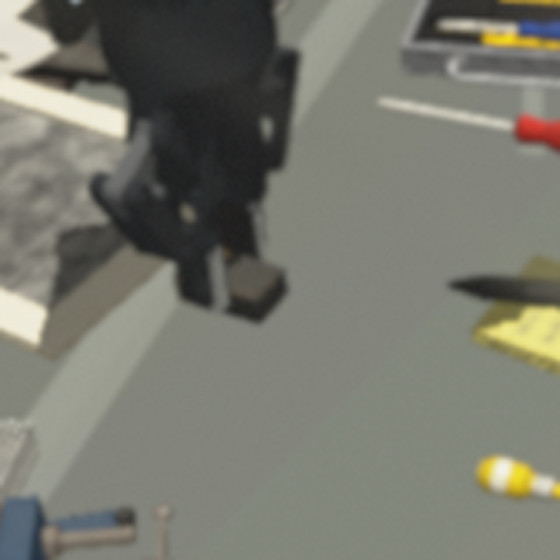

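The battery is held at (250,290) in the crop. Carrying it to its pocket.

```bash
python3 d.py 595 285.2 105.5 -10 563.2 -310.3 105.5 4.8
```

```text
[ 72.1 592.    0. ] [ 0.      0.     -0.2583]
```

>>> jog_arm:
  rows:
    - [[72,592,0],[0,0,-0.258]]
    - [[72,592,0],[0,0,-0.258]]
    - [[72,592,0],[0,0,-0.258]]
    - [[72,592,0],[0,0,-0.258]]
    - [[72,592,0],[0,0,-0.258]]
    - [[72,592,0],[0,0,-0.258]]
    - [[72,592,0],[0,0,-0.258]]
    - [[72,592,0],[0,0,-0.258]]
    - [[72,592,0],[0,0,-0.258]]
    - [[72,592,0],[0,0,-0.258]]

```text
time: 23.8
tool_pos: [567.0, -215.3, 103.6]
tcp_rot: [-179.9, 0.1, 4.8]
ft_force: [1.4, -0.1, -1.0]
finger_gap: 25.5
grip_force: 40.0
```

>>> jog_arm:
  rows:
    - [[0,0,0],[0,0,0]]
    - [[0,0,0],[0,0,0]]
    - [[0,0,0],[0,0,0]]

```text
time: 24.1
tool_pos: [567.9, -212.5, 104.0]
tcp_rot: [-179.9, 0.1, 4.8]
ft_force: [0.2, 0.1, -1.1]
finger_gap: 25.4
grip_force: 40.0
```

```bash
python3 -c "
from h import *
s=r.sense(); p=s['tool_pos'];print(p,s['tcp_rot'])"; python3 d.py 567 -210 104 4.8 563.2 -310.3 55 4.8
```

```text
[ 567.86450433 -212.5210973   104.04331474] [-1.79907464e+02  1.04892173e-01  4.82303831e+00]
[-12.2  99.6  49. ] [0. 0. 0.]
```

>>> jog_arm:
  rows:
    - [[-12.5,98,0],[0,0,0]]
    - [[-12.5,98,0],[0,0,0]]
    - [[-12.5,98,0],[0,0,0]]
    - [[-12.5,98,45],[0,0,0]]
    - [[-12.5,98,45],[0,0,0]]
    - [[-12.5,98,45],[0,0,0]]
    - [[-12.5,98,45],[0,0,0]]

```text
time: 24.8
tool_pos: [565.4, -311.8, 61.9]
tcp_rot: [179.9, -0.1, 4.9]
ft_force: [1.2, -0.5, -0.1]
finger_gap: 25.3
grip_force: 40.0
```

Run:
```python
from h import *
s=r.sense(); print(s['tool_pos'],s['tcp_rot'],s['finger_gap'])
im,d=snap('side','side12')
cv2.imwrite('pics/c13.png',cv2.resize(im[120:200,200:320],None,fx=6,fy=6,interpolation=cv2.INTER_CUBIC))
```

```text
[ 565.39960696 -311.78356079   61.92452327] [ 1.79947258e+02 -7.38645070e-02  4.89626942e+00] 25.30280926841956
```

View pics/c13.png

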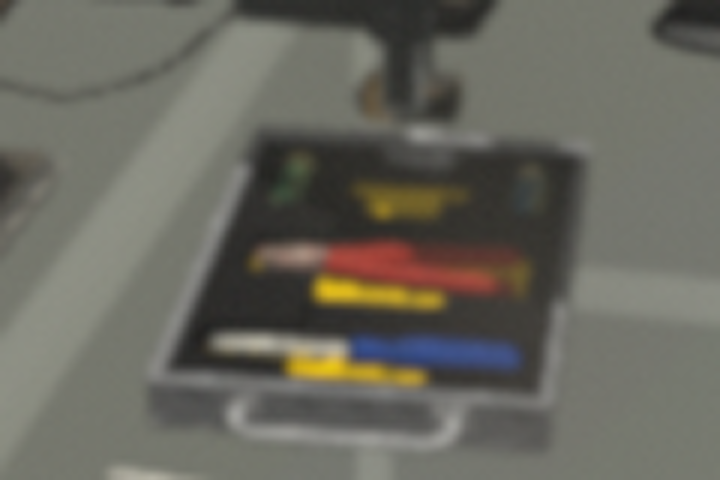

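The battery at 360–458 in the crop is centred on the pocket's 352–468. Lowering.

>>> jog_arm:
  rows:
    - [[-1,0,15],[0,0,0]]
    - [[-1,0,25],[0,0,0]]
    - [[-1,0,31],[0,0,0]]
    - [[-1,0,36],[0,0,0]]
    - [[-1,0,40],[0,0,0]]
    - [[-1,0,43],[0,0,0]]
    - [[-1,0,43],[0,0,0]]
    - [[-1,0,43],[0,0,0]]
    - [[-1,0,43],[0,0,0]]

```text
time: 25.75
tool_pos: [563.2, -312.5, 17.4]
tcp_rot: [-180.0, 0.0, 4.8]
ft_force: [-0.7, 1.2, -1.1]
finger_gap: 25.3
grip_force: 39.9
```

>>> jog_arm:
  rows:
    - [[0,-1,1],[0,0,0]]
    - [[0,-1,2],[0,0,0]]
    - [[0,-1,2],[0,0,0]]

```text
time: 26.05
tool_pos: [563.3, -311.8, 15.4]
tcp_rot: [180.0, -0.0, 4.8]
ft_force: [0.1, -0.4, 0.0]
finger_gap: 25.0
grip_force: 40.0
```

>>> jog_arm:
  rows:
    - [[0,0,0],[0,0,0]]
    - [[0,0,0],[0,0,0]]
    - [[0,0,0],[0,0,0]]
    - [[0,0,0],[0,0,0]]
    - [[0,0,0],[0,0,0]]
    - [[0,0,-15],[0,0,0]]
    - [[0,0,-50],[0,0,0]]
    - [[0,0,-90],[0,0,0]]
    - [[0,0,-130],[0,0,0]]
    - [[0,0,-130],[0,0,0]]
  grip: 42

```text
time: 27.05
tool_pos: [567.1, -314.1, 155.1]
tcp_rot: [179.5, -0.6, 4.8]
ft_force: [1.4, -1.2, 0.8]
finger_gap: 42.2
grip_force: 0.0
```

>>> jog_arm:
  rows:
    - [[-200,200,-50],[0,0,0]]
    - [[-200,200,-50],[0,0,0]]
    - [[-200,200,-50],[0,0,0]]
    - [[-200,200,-50],[0,0,0]]
    - [[-200,200,-50],[0,0,0]]
    - [[-200,200,-50],[0,0,0]]
    - [[-200,200,-50],[0,0,0]]
    - [[-200,200,-50],[0,0,0]]

```text
time: 27.85
tool_pos: [380.0, -528.3, 196.1]
tcp_rot: [180.0, -0.0, 4.7]
ft_force: [0.5, -1.0, 0.5]
finger_gap: 42.3
grip_force: 0.0
```

Run:
```python
from h import *
im,d=snap('top','top13')
cv2.imwrite('pics/c14.png',cv2.resize(im[130:245,110:390],None,fx=2.8,fy=2.8,interpolation=cv2.INTER_CUBIC))
W=cloud('top',d); rect('batt',box(W,528,598,-334,-288,23.5,40)); s=r.sense(); print(s['tool_pos'],s['qd'].round(2))
```

```text
batt 153 [ 559.1 -312.1] [51.7 33.2] 11.5 pca 6.4 mean [ 558.8 -313.4   25.9] ztop 27.9
[ 380.77515897 -527.3321662   195.56442377] [ 1.5   0.03  0.72  0.06 -0.12  0.04]
```

View pics/c14.png

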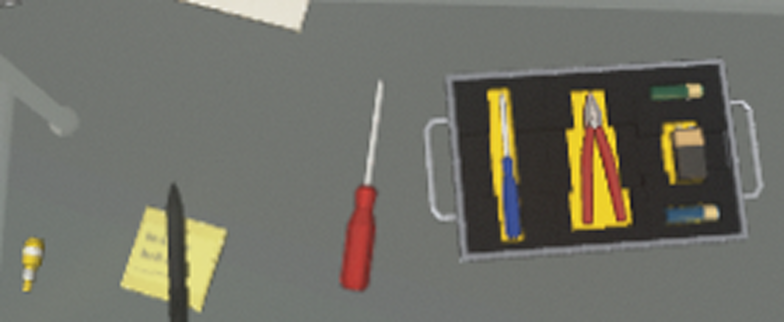

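All items sit where they should: screwdriver (510,165), cutters (600,155) and battery (688,152) in their pockets, marker on the pad at (177,255). Handing in.

```bash
python3 -c "
from bench import r
print(r.hand_in())"
```

```text
the job is handed in; nothing more can be done
None
```

The short screwdriver, side cutters and block battery are in their pockets and the marker lies on the pad. I did not touch the long screwdriver or the plug adaptor. The job is handed in at about 28 s; the hand-in gave no verdict, so this rests on the final camera view.

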